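Index the glass bowl five clicks and lock the table

TASK

The striped bowl is ready for its next engraved line: swing the red lever away from the dial to unlock the indexing table, push the dial round by its pegs exactly five clicks clockwise (seen from above) and let it rest in that click, then swing the red lever back in until it is fully home and the table is locked. Do not touch the glass bowl, and leave everything else on the bench where it is.

Things in the scene. Friction and masses are not known exactly. Their poses are not given: they have to be found in the camera images.
- indexer: Indexing table bolted to the bench. Origin: on the bench under the dial's axis; z up. Green base plate 12 mm thick from x = -120 to 170 and y = -190 to 110 mm in this frame; spring detent housing 62 mm tall at x = 148 to 170 mm, y = -25 to 25 mm. The locking lever is on the -y side.
- dial (a joint): Turn of the dial, rad, growing clockwise seen from above. 24 click stops a turn, one at every whole multiple of 0.2618 rad (15 degrees); it starts at rest in one, from two below to two above zero. Halfway to the next stop the spring roller drops over and pulls the dial on into that stop by itself. While locked it has only about 4 degrees of play.
- dial_top (a point): Centre of the dial's upper face, on its axis, 52 mm above the bench (hidden under the bowl). The dial is an aluminium disc 196 mm across; the brass studs round its rim and the black ticks on its face are one click (15 degrees) apart. About 4 to 6 N at a peg turns it.
- peg0 (a point): Middle of the top of the orange push peg on the dial. The four pegs are upright rods 14 mm across, 42 mm tall (tops 94 mm above the bench), standing 85 mm from the dial's axis, a quarter turn apart. Any of them may be pushed.
- peg1 (a point): Top of a black push peg, a quarter turn anticlockwise (from above) from the orange one.
- peg2 (a point): Top of the black push peg straight across from the orange one.
- peg3 (a point): Top of a black push peg, a quarter turn clockwise from the orange one.
- bowl: Round glass bowl striped blue, yellow and white, fixed on the middle of the dial, at most 90 mm across and 60 mm tall (top 112 mm above the bench). Origin: centre of its underside.
- lock (a joint): Swing of the red locking lever about its upright pivot, rad: 0 fully home (locked, nose between two studs), 0.45 fully open (stop). It opens anticlockwise seen from above, its handle moving away from the dial; the nose is clear of the studs from about 0.2. It stays where it is left; about 1 to 2 N at the handle moves it.
- lock_handle (a point): Middle of the top of the lever's handle, an upright red rod 16 mm across, standing free from 46 to 103 mm above the bench. The pivot is 120 mm from it, at (55, -140) mm in the indexer's frame; locked, the handle stands at (-65, -150) mm there, fully open at about (-49, -201) mm.
- amber_jar: Bystander: amber glass jar with white lid, 56 mm across, 85 mm tall. Origin: centre of its underside.
- frit_tin: Bystander: blue tin, 66 mm across, 60 mm tall. Origin: centre of its underside.
- wood_mould: Bystander: dark turned-wood mould, 90 mm across, 45 mm tall. Origin: centre of its underside.
- brush: Bystander: hand brush lying flat, about 200 mm long. Origin: centre of its underside.
- paddle: Bystander: dark wooden paddle lying flat, blade 110 x 70 x 14 mm with a 110 mm round handle; origin where blade and handle join.
- cork_block: Bystander: cork block 80 x 55 x 35 mm. Origin: centre of its underside.
- glass_cup: Bystander: green glass cup, 68 mm across, 70 mm tall. Origin: centre of its underside.

How it is judged (in metres and radians):
On the way, in this order (a step that is already met when the one before it is completed fails the run):
1. the red lever is swung open (value of joint lock above 0.25 rad), for 0.1 s.
2. the dial rests five clicks clockwise of where it began (distance of peg0 from where it was at the start of the episode between 0.0985 and 0.1084 m and value of joint dial between 0.5 and 2.1 rad and velocity of joint dial between -0.1 and 0.1 rad/s and value of joint lock above 0.2 rad), for 0.3 s.
At the end, for the whole second after the job is handed in: The dial is at rest five clicks (within a quarter click) clockwise of where it began, and the red lever is fully home (within 0.07 rad of 0) (distance of peg0 from where it was at the start of the episode between 0.0985 and 0.1084 m and value of joint dial between 0.5 and 2.1 rad and velocity of joint dial between -0.1 and 0.1 rad/s and value of joint lock below 0.07 rad and velocity of joint lock between -0.1 and 0.1 rad/s); the robot touches nothing.
It fails at once if the robot touches the glass bowl (over 1 N) (contact force between any of the arm, the fingers and bowl above 1 N).
It fails at once if another thing on the bench is moved by more than 20 mm (distance of any of amber_jar, frit_tin, wood_mould, brush, paddle, cork_block, glass_cup from where it was at the start of the episode above 0.02 m).
It also fails if it takes over 67 s, if anything falls off the work surface, if the arm or the gripper's body presses on something with over 40 N, if the wrist force passes 120 N, or if a joint passes its speed limit or range.

ROBOT

A 7-joint arm with a two-finger parallel gripper is mounted at the origin on the work surface. World frame = base frame: x ahead of the robot, y to its left, z up, the work surface at z = 0. Lengths are in mm, angles in rad, forces in N, time in s.
With the tool pointing down it reaches from about 425 to 1025 mm from the base axis. Payload 9.4 kg.
Tool frame: the origin (TCP) lies midway between the tips of the shut fingers; the grasp point (between the pads) lies 19 mm behind it (r.tcp_to_grasp is the distance from the TCP to the grasp point, in mm); z points along the fingers, y is the line along which they close (so a half turn about z gives the same grasp; the last joint's range is limited). The gripper opens to 93 mm and grips with 3 to 60 N. Pads are 15 mm wide; open, the fingers measure 128 mm over their backs; the gripper's body (75 mm by 188 mm) begins 65 mm behind the grasp point.
Start: joints at [1.05, 0.599, -0.003, 1.599, 0.002, 0.943, -0.08], TCP at [311.287, -654.771, 218.618] pointing down, gripper open.
Joint ranges: [-2.57, 2.57], [-0.35, 1.97], [-1.29, 1.29], [0.11, 2.56], [-1.05, 4.19], [0.11, 1.86], [-2.63, 2.63]. Speed limits (rad/s): [2.22, 2.22, 3.01, 3.01, 3.14, 3.14, 3.14].

INTERFACE

Orientations are given as a unit quaternion [w, x, y, z].
In Python, from workcell import r, cam, status, ticket gives the robot as it stands (r), with the cameras (cam), the readings (status) and the job (ticket).
- The arm moves only by the tool shift_gripper, called after "Request:" in YAML: its name, and indented under it one key for each argument. Schema: {"type":"object","properties":{"ticks":{"type":"array","items":{"type":"object","properties":{"aperture":{"type":"number"},"tx":{"type":"number"},"ty":{"type":"number"},"tz":{"type":"number"},"drx":{"type":"number"},"dry":{"type":"number"},"drz":{"type":"number"}},"additionalProperties":false,"required":["aperture"]},"minItems":1,"maxItems":12},"squeeze":{"type":"number"},"only":{"type":"string"},"quiet":{"type":"boolean"},"lines":{"type":"string"}},"required":["ticks"],"additionalProperties":false}. ticks is a list of rows, 1 to 12 of them, each an object with the fields aperture (the opening from 0.0 (shut) to 1.0 (fully open)), tx, ty, tz (the shift in mm), drx, dry, drz (a rotation vector in rad); a field left out counts as zero (the opening has to be given); each row is the pose to reach, as a shift and turn from the pose commanded when the call began, along the tool's axes at that moment; what a row does not reach only later rows make up. A row lasts 1/10 s, in which the tool goes at most 50 mm and 0.15 rad, less where a joint would pass 70% of its speed; a pose out of reach is approached as far as the arm can. The fingers move at their own pace and stop on an object; squeeze is the grip in N (left out, the last holds). Time passes only in rows, so rows that do not move let the fingers close. The tool returns the time, the measured TCP pose, the force, the opening and the grip force at its end. only (a regular expression) keeps the lines of the reply that match it, lines (a string "A,B") keeps lines A to B, and quiet returns only ok. Input that does not fit is refused with a message, and nothing moves.
- status.read_state(): the state, without advancing time (a new reading comes with each control period).
- cam.capture(name): name is "scene" or "top"; returns the picture (400x640x3 uint8, red, green, blue); there is no depth.
- cam.camera_info(name): a dict with "fx", "fy", "cx", "cy" (pixels), "xyz" and "orientation" of the camera in the world. Camera axes: x right, y down, z forward; pixel columns grow to the right and rows downward; lengths in mm; the calibration is good to about 2 mm. A picture is of the moment at which its call begins. camera_info takes no time and is no camera call.
- ticket.hand_in(): hands the job in; it is judged then, once.
The state is a dict: "clock": time; "q": joint angles; "qvel": joint speeds; "effort": joint torques, N m; "tcp_pos": TCP position; "orientation": TCP orientation; "ft_force": force on the tool from outside, world axes, zero at the start; "torque": the same for the moment, N m; "opening": opening from 0.0 (shut) to 1.0 (fully open); "gripper_force": force on a finger pad.
Only numpy, scipy, OpenCV 4.12 (cv2) and the standard library are available. Lean on these libraries where they do the work, as an engineer would, in place of code of your own. Each camera call takes 0.05 s, during which the arm holds its last target. There are 200 camera calls.

## Working session

There is one attempt and no reset: what is moved stays moved. The work goes in short steps, Python scripts to look and compute and a tool call to move; the robot and the scene stay as the last step left them, time stands still between calls to the robot, and variables do not carry over. Pictures are saved under pics/ and viewed, at most 10 in all, crops included, and the job is handed in when it is done.

```bash
ls; mkdir -p pics; python3 - <<'E'
from workcell import r, cam, status, ticket
import cv2
for n in ("scene","top"):
    im=cam.capture(n); cv2.imwrite(f"pics/{n}0.png",im[:,:,::-1]); print(n,cam.camera_info(n))
s=status.read_state(); print(s['clock'],s['tcp_pos'],s['orientation'],s['opening'])
E
```

```text
pics
workcell.py
scene {'fx': 503.09104908585243, 'fy': 503.09104908585243, 'cx': 317.39917873666184, 'cy': 193.41828337764795, 'xyz': array([ 1217.9583609 , -1026.62726745,  1282.68186151]), 'orientation': array([-0.37348208,  0.87544367,  0.28335455, -0.11755727])}
top {'fx': 438.93320634515766, 'fy': 438.93320634515766, 'cx': 320.33963557619074, 'cy': 203.65073234320727, 'xyz': array([ 377.31275092,  -25.35090782, 1691.71539806]), 'orientation': array([-0.03929919,  0.71545385, -0.69704277,  0.02669694])}
0.1 [ 311.09239611 -654.3853404   217.85534533] [-6.55214064e-04  9.75472427e-01  2.20120558e-01 -2.35155771e-04] 1.0006736710321527
```

View pics/scene0.png

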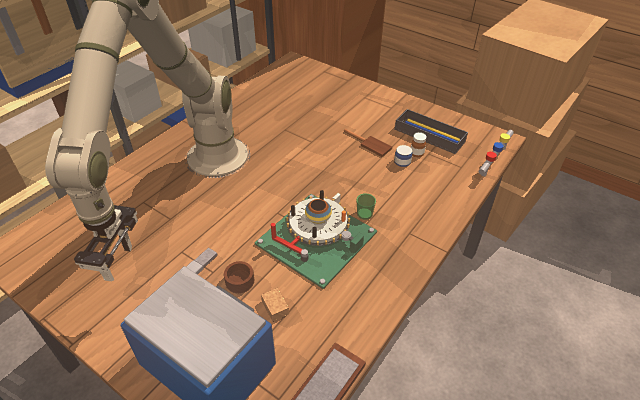

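View pics/top0.png

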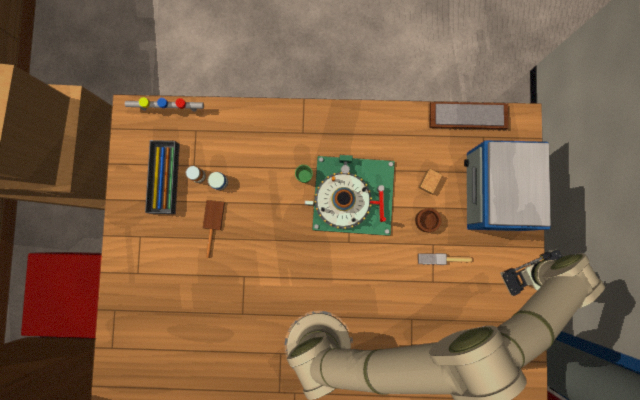

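The scene view shows the table at about (318,225): red handle (273,232), orange peg (344,215). The top view shows the dial at about (343,200), with the lever to its right (-y). I'll measure these with colour masks and zoomed crops.

```bash
cat > h.py <<'E'
import numpy as np, cv2
from scipy.spatial.transform import Rotation as R
from workcell import r, cam, status, ticket
def rot(q): return R.from_quat(np.roll(q,-1)).as_matrix()
def ray(n,u,v,z):
    c=cam.camera_info(n); d=rot(c['orientation'])@[(u-c['cx'])/c['fx'],(v-c['cy'])/c['fy'],1]
    o=np.array(c['xyz']); return (o+d*(z-o[2])/d[2])[:2]
def proj(n,p):
    c=cam.camera_info(n); q=rot(c['orientation']).T@(np.array(p,float)-c['xyz']); return np.array([c['fx']*q[0]/q[2]+c['cx'],c['fy']*q[1]/q[2]+c['cy']])
def blobs(n,im,box,lo,hi,mn=4):
    x0,y0,x1,y1=box; h=cv2.cvtColor(im[y0:y1,x0:x1],cv2.COLOR_RGB2HSV)
    m=cv2.inRange(h,np.array(lo),np.array(hi)); k,_,st,ce=cv2.connectedComponentsWithStats(m)
    return [(st[i].tolist()+np.array([x0,y0,0,0,0])).tolist()+(ce[i]+[x0,y0]).round(1).tolist() for i in range(1,k) if st[i,4]>=mn],m
E
python3 - <<'E'
from h import *
t=cv2.imread("pics/top0.png")[:,:,::-1].copy(); s=cv2.imread("pics/scene0.png")[:,:,::-1].copy()
for n,im,b in(("top",t,(295,145,405,245)),("scene",s,(245,180,385,295))):
    print(n)
    for nm,lo,hi in(("red",(0,170,70),(5,255,255)),("orange",(6,190,120),(14,255,255)),("green",(60,80,40),(85,255,255))):
        print(nm,blobs(n,im,b,lo,hi)[0])
a=cv2.resize(t[145:245,295:405],None,fx=5.4,fy=5.4,interpolation=cv2.INTER_CUBIC)
cv2.imwrite("pics/tc.png",a[:,:,::-1])
b=cv2.resize(s[180:295,245:385],None,fx=5,fy=5,interpolation=cv2.INTER_CUBIC); cv2.imwrite("pics/sc.png",b[:,:,::-1])
E
```

```text
top
red [[370, 191, 16, 30, 145, 380.0, 205.7]]
orange [[336, 191, 16, 16, 40, 342.5, 200.8], [346, 191, 5, 4, 5, 348.0, 192.2]]
green [[313, 156, 81, 79, 2575, 361.3, 190.4], [303, 180, 5, 2, 5, 305.0, 180.6], [313, 228, 3, 2, 4, 313.8, 228.8]]
scene
red [[271, 223, 31, 31, 225, 284.6, 239.8]]
orange [[342, 211, 3, 10, 12, 342.3, 216.2]]
green [[281, 215, 6, 6, 6, 283.5, 217.5], [276, 221, 4, 10, 10, 276.6, 225.5], [266, 229, 5, 5, 6, 268.3, 230.8], [261, 234, 4, 4, 4, 262.5, 235.5], [277, 234, 3, 3, 5, 278.0, 235.0]]
```

View pics/tc.png

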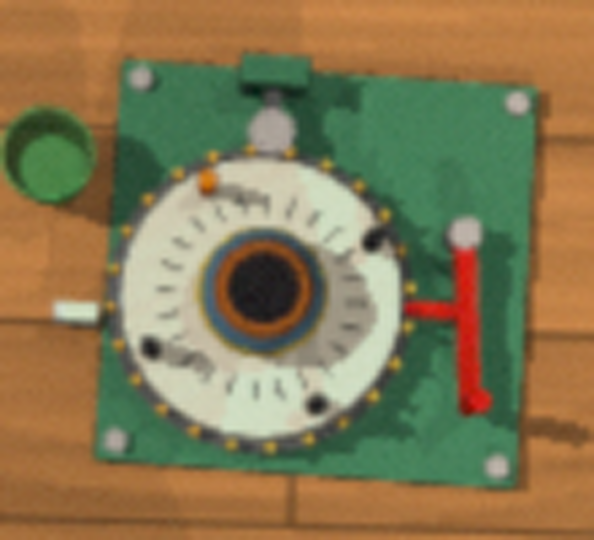

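View pics/sc.png

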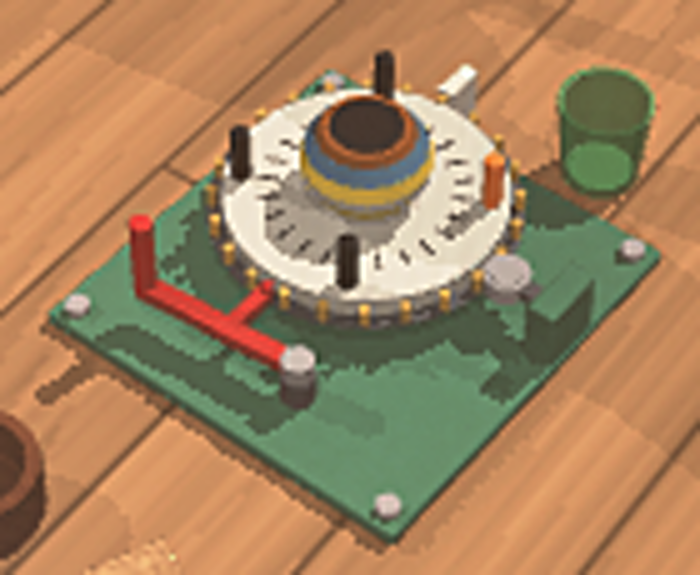

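The top crop shows the four peg tops at (207,181) orange, (378,238), (317,403) and (151,347). The lever pivot is at (466,231), the handle about (482,401), and the plate corners are clear. In the scene crop the handle top is at (141,219) and the orange peg top at (494,157). Next step: triangulate.

```bash
cat >> h.py <<'E'
def tri(pu,pv):
    A=[];b=[]
    for n,(u,v) in(("top",pu),("scene",pv)):
        c=cam.camera_info(n); d=rot(c['orientation'])@[(u-c['cx'])/c['fx'],(v-c['cy'])/c['fy'],1]; d/=np.linalg.norm(d)
        P=np.eye(3)-np.outer(d,d); A.append(P); b.append(P@c['xyz'])
    return np.linalg.solve(sum(A),sum(b))
E
python3 - <<'E'
from h import *
T=lambda x,y:((x+.5)/5.4-.5+295,(y+.5)/5.4-.5+145)
S=lambda x,y:((x+.5)/5-.5+245,(y+.5)/5-.5+180)
tp=dict(p0=(207,181),p3=(374,236),p2=(317,403),p1=(151,347),h=(482,401)); sp=dict(p0=(494,157),p3=(348,238),p2=(239,130),p1=(384,56),h=(141,219))
for k in tp:
    z=103 if k=='h' else 94
    print(k,ray("top",*T(*tp[k]),z).round(1),ray("scene",*S(*sp[k]),z).round(1),tri(T(*tp[k]),S(*sp[k])).round(1))
pl=[ray("top",*T(*c),12) for c in((123,60),(537,88),(518,488),(96,458))]
ps=[ray("scene",*S(*c),12) for c in((660,258),(393,545),(48,312))] # +x+y, +x-y, -x-y
print(np.round(pl,1),np.round(ps,1))
loc=np.array([(170,110),(170,-190),(-120,-190),(-120,110)])
for nm,P,L in(("top",np.array(pl),loc),("scene",np.array(ps),loc[:3])):
    Lc=L-L.mean(0);Pc=P-P.mean(0)
    a=np.arctan2((Lc[:,0]*Pc[:,1]-Lc[:,1]*Pc[:,0]).sum(),(Lc*Pc).sum())
    M=np.array([[np.cos(a),-np.sin(a)],[np.sin(a),np.cos(a)]]); o=P.mean(0)-M@L.mean(0)
    print(nm,"yaw",a,"O",o,"handle",o+M@[-65,-150],"open",o+M@[-49,-201],"pivot",o+M@[55,-140], "res",np.abs(L@M.T+o-P).max())
for n,p,z in(("mould",(428,220),45),("cup",(304,175),70),("cork",(431,182),35)): print(n,ray("top",*p,z))
E
```

```text
p0 [622.  -38.5] [620.1 -37.1] [621.4 -38.7  96.1]
p3 [ 587.  -152.6] [ 584.6 -151.8] [ 586.3 -152.9   96.1]
p2 [ 472.7 -116.3] [ 469.2 -116.1] [ 471.6 -117.    96.2]
p1 [507.7  -3.4] [505.8  -1.2] [507.4  -3.5  96.7]
h [ 476.3 -226.1] [ 473.3 -222.7] [ 476.  -225.6  107.3]
[[ 720.9   23.3]
 [ 707.5 -273.9]
 [ 421.2 -263.7]
 [ 434.5   34.6]] [[ 722.3   18. ]
 [ 711.2 -279.2]
 [ 419.3 -261.5]]
top yaw -0.04123973714838654 O [547.72730562 -78.93820869] handle [ 476.59836376 -226.13084991] open [ 490.48212948 -277.74713658] pivot [ 596.90861575 -221.08671812] res 2.2248370671359226
scene yaw -0.052998385445661496 O [549.12433723 -80.49773809] handle [ 476.26956605 -226.84384264] open [ 489.54544818 -278.61981152] pivot [ 596.63081155 -223.2147129 ] res 2.3883804035200455
mould [ 479.9161641  -398.15114167]
cup [634.74106925  69.55748399]
cork [ 625.13562728 -411.16706284]
```

```bash
cat >> h.py <<'E'
def delta(p,yaw):
    "shift and rotvec in tool axes to world p with tool down, tool x at angle yaw"
    s=status.read_state(); M=rot(s['orientation'])
    c,n=np.cos(yaw),np.sin(yaw); G=np.array([[c,n,0],[n,-c,0],[0,0,-1.]])
    print("shift",(M.T@(np.array(p)-s['tcp_pos'])).round(1),"rv",R.from_matrix(M.T@G).as_rotvec().round(3), "q",np.round(s['q'],2),"t",s['clock'])
E
python3 - <<'E'
from h import *
delta((335,-340,210),0.2); delta((476.5,-226,160),0)
E
```

```text
shift [ 156.6 -273.6    8.2] rv [-0.001  0.     0.244] q [ 1.05  0.6  -0.    1.6   0.    0.94 -0.08] t 0.1
shift [ 333.4 -315.8   58.2] rv [-0.001  0.     0.444] q [ 1.05  0.6  -0.    1.6   0.    0.94 -0.08] t 0.1
```

Request:
shift_gripper:
  ticks:
    - {"aperture": 1,"tx": 52,"ty": -91,"tz": 3,"drz": 0.08}
    - {"aperture": 1,"tx": 104,"ty": -182,"tz": 5,"drz": 0.16}
    - {"aperture": 1,"tx": 157,"ty": -274,"tz": 8,"drz": 0.244}
    - {"aperture": 1,"tx": 157,"ty": -274,"tz": 8,"drz": 0.244}
    - {"aperture": 1,"tx": 157,"ty": -274,"tz": 8,"drz": 0.244}
    - {"aperture": 1,"tx": 157,"ty": -274,"tz": 8,"drz": 0.244}
    - {"aperture": 1,"tx": 157,"ty": -274,"tz": 8,"drz": 0.244}
    - {"aperture": 1,"tx": 333,"ty": -316,"tz": 58,"drz": 0.444}
    - {"aperture": 1,"tx": 333,"ty": -316,"tz": 58,"drz": 0.444}
    - {"aperture": 1,"tx": 333,"ty": -316,"tz": 58,"drz": 0.444}
    - {"aperture": 1,"tx": 333,"ty": -316,"tz": 58,"drz": 0.444}
    - {"aperture": 1,"tx": 333,"ty": -316,"tz": 58,"drz": 0.444}
  squeeze: 5

```text
clock: 1.3
tcp_pos: [480.4, -222.5, 159.0]
orientation: [-0.001, 1.0, 0.003, 0.0]
ft_force: [0.0, 0.7, -0.2]
opening: 1.001
gripper_force: 0.0
```

```bash
python3 -c "
from h import *
delta((476,-226,160),0);delta((476,-226,64),0)"
```

```text
shift [-4.4  3.5 -1. ] rv [-0.002 -0.     0.007] q [ 0.28  0.45  0.07  2.11 -0.05  0.59 -1.18] t 1.3
shift [-4.4  3.7 95. ] rv [-0.002 -0.     0.007] q [ 0.28  0.45  0.07  2.11 -0.05  0.59 -1.18] t 1.3
```

Request:
shift_gripper:
  ticks:
    - {"aperture": 1,"tx": -1}
    - {"aperture": 1,"tx": -1}
    - {"aperture": 1,"tx": -1,"tz": 40}
    - {"aperture": 1,"tx": -1,"tz": 70}
    - {"aperture": 1,"tx": -1,"tz": 95}
    - {"aperture": 1,"tx": -1,"tz": 95}
    - {"aperture": 1,"tx": -1,"tz": 95}
  squeeze: 5

```text
clock: 2.0
tcp_pos: [474.5, -227.6, 66.1]
orientation: [0.0, 1.0, -0.001, -0.0]
ft_force: [0.3, -0.9, -0.3]
opening: 1.005
gripper_force: 0.0
```

```bash
python3 -c "
from h import *
delta((476,-226,64),0)"
```

```text
shift [ 1.4 -1.6  2.1] rv [ 0.     0.001 -0.002] q [ 0.31  0.6   0.04  2.18 -0.07  0.37 -1.16] t 2.0
```

Request:
shift_gripper:
  ticks:
    - {"aperture": 0,"tx": 1}
    - {"aperture": 0,"tx": 1}
    - {"aperture": 0,"tx": 1}
    - {"aperture": 0,"tx": 1}
    - {"aperture": 0,"tx": 1}
    - {"aperture": 0,"tx": 1}
    - {"aperture": 0,"tx": 1}
    - {"aperture": 0,"tx": 1}
  squeeze: 6

```text
clock: 2.8
tcp_pos: [476.3, -226.4, 65.6]
orientation: [-0.0, 1.0, -0.0, -0.0]
ft_force: [0.3, -0.2, 1.0]
opening: 0.362
gripper_force: 0.0
```

```bash
python3 -c "
from h import *
delta((490,-277,64),0)"
```

```text
shift [13.7 50.6  1.5] rv [-0.  0. -0.] q [ 0.31  0.6   0.04  2.18 -0.07  0.37 -1.16] t 2.8
```

Request:
shift_gripper:
  ticks:
    - {"aperture": 0}
    - {"aperture": 0}
    - {"aperture": 0}
    - {"aperture": 0}
    - {"aperture": 0,"tx": 1,"ty": 8}
    - {"aperture": 0,"tx": 2,"ty": 16}
    - {"aperture": 0,"tx": 3,"ty": 24}
    - {"aperture": 0,"tx": 6,"ty": 32}
    - {"aperture": 0,"tx": 8,"ty": 40}
    - {"aperture": 0,"tx": 11,"ty": 47}
    - {"aperture": 0,"tx": 11,"ty": 47}
    - {"aperture": 0,"tx": 11,"ty": 47}
  squeeze: 6

```text
clock: 4.0
tcp_pos: [487.4, -274.2, 65.6]
orientation: [0.0, 1.0, -0.001, 0.0]
ft_force: [-0.8, -2.0, -0.7]
opening: 0.175
gripper_force: 6.0
```

Request:
shift_gripper:
  ticks:
    - {"aperture": 0.6}
    - {"aperture": 0.6}
    - {"aperture": 0.6}
    - {"aperture": 0.6,"tz": -40}
    - {"aperture": 0.6,"tz": -85}
    - {"aperture": 0.6,"tz": -85}

```text
clock: 4.6
tcp_pos: [489.7, -274.6, 155.4]
orientation: [0.002, 1.0, -0.0, 0.004]
ft_force: [-1.0, -1.0, 0.3]
opening: 0.59
gripper_force: 0.0
```

```bash
python3 - <<'E'
from h import *
im=cam.capture("scene"); cv2.imwrite("pics/s1.png",cv2.resize(im[150:310,215:415],None,fx=4,fy=3.75)[:,:,::-1])
delta((472,-116.7,150),.476)
E
```

```text
shift [ -16.9 -157.2    2.8] rv [ 0.003 -0.004 -0.476] q [ 0.37  0.49  0.06  2.05 -0.05  0.6  -1.11] t 4.65
```

View pics/s1.png

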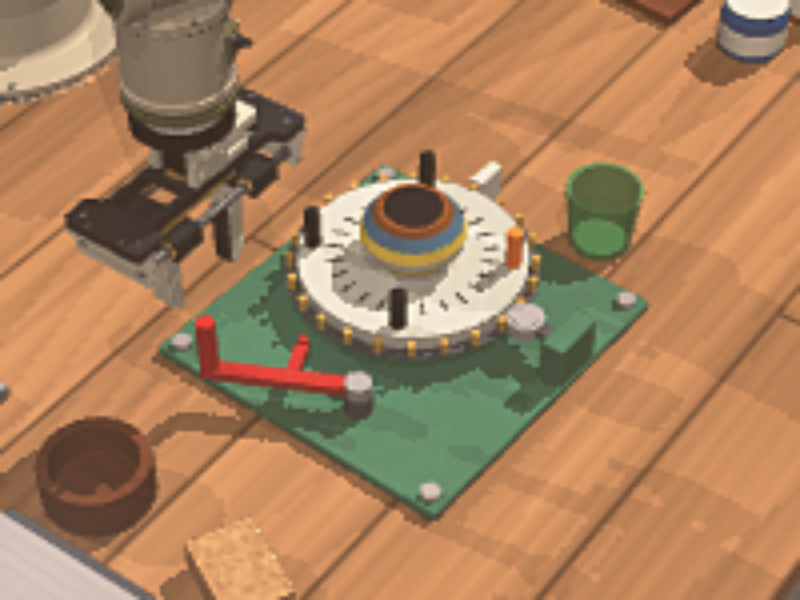

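The lever is open: the nose at (303,345) is clear of the studs and the handle is at (206,325). The pegs have not moved. I'll grip the black peg2 next.

Request:
shift_gripper:
  ticks:
    - {"aperture": 0.5,"tx": -4,"ty": -40,"tz": 2,"drz": -0.12}
    - {"aperture": 0.5,"tx": -8,"ty": -80,"tz": 3,"drz": -0.24}
    - {"aperture": 0.5,"tx": -12,"ty": -120,"tz": 3,"drz": -0.36}
    - {"aperture": 0.5,"tx": -17,"ty": -157,"tz": 3,"drz": -0.476}
    - {"aperture": 0.5,"tx": -17,"ty": -157,"tz": 3,"drz": -0.476}
    - {"aperture": 0.5,"tx": -17,"ty": -157,"tz": 3,"drz": -0.476}
    - {"aperture": 0.5,"tx": -17,"ty": -157,"tz": 3,"drz": -0.476}
    - {"aperture": 0.5,"tx": -17,"ty": -157,"tz": 3,"drz": -0.476}

```text
clock: 5.45
tcp_pos: [470.3, -117.6, 147.3]
orientation: [0.0, 0.972, 0.234, -0.0]
ft_force: [-0.2, 0.3, 0.0]
opening: 0.503
gripper_force: 0.0
```

```bash
python3 -c "
from h import *
delta((472,-116.7,62),.476)"
```

```text
shift [ 2.  -0.  85.3] rv [ 0.     0.001 -0.003] q [ 0.18  0.43 -0.07  2.21  0.06  0.51 -1.04] t 5.45
```

Request:
shift_gripper:
  ticks:
    - {"aperture": 0.5,"tx": 1,"tz": 30}
    - {"aperture": 0.5,"tx": 1,"tz": 60}
    - {"aperture": 0.5,"tx": 1,"tz": 85}
    - {"aperture": 0.5,"tx": 1,"tz": 85}
    - {"aperture": 0,"tx": 1,"tz": 85}
    - {"aperture": 0,"tx": 1,"tz": 85}
    - {"aperture": 0,"tx": 1,"tz": 85}
    - {"aperture": 0,"tx": 1,"tz": 85}
    - {"aperture": 0,"tx": 1,"tz": 85}
    - {"aperture": 0,"tx": 1,"tz": 85}
    - {"aperture": 0,"tx": 1,"tz": 85}
  squeeze: 15

```text
clock: 6.55
tcp_pos: [472.1, -116.9, 63.4]
orientation: [0.001, 0.972, 0.235, 0.001]
ft_force: [0.3, -4.0, 8.0]
opening: 0.144
gripper_force: 15.0
```

```bash
python3 - <<'E'
from h import *
s=status.read_state(); print(s['tcp_pos'],s['opening'],s['gripper_force'],s['ft_force'])
M=rot(s['orientation']); p=s['tcp_pos'];C=np.array([547,-77.7]); v=p[:2]-C; print(np.hypot(*v),np.degrees(np.arctan2(v[1],v[0])))
for a in range(5,80,5):
    t=-np.radians(a); w=np.array([[np.cos(t),-np.sin(t)],[np.sin(t),np.cos(t)]])@v+C-p[:2]
    print(a,(M.T@[*w,0]).round(1)[:2],"rz",round(-t,3))
E
```

```text
[ 472.07597903 -116.92661744   63.40360127] 0.14435724323006102 15.002759099006653 [ 0.26562658 -4.00526141  8.02550051]
84.57148711994975 -152.3656062495314
5 [ 0.3 -7.4] rz 0.087
10 [  1.2 -14.7] rz 0.175
15 [  2.7 -21.9] rz 0.262
20 [  4.9 -29. ] rz 0.349
25 [  7.7 -35.8] rz 0.436
30 [ 11.  -42.4] rz 0.524
35 [ 14.9 -48.6] rz 0.611
40 [ 19.4 -54.5] rz 0.698
45 [ 24.3 -60. ] rz 0.785
50 [ 29.7 -65. ] rz 0.873
55 [ 35.5 -69.5] rz 0.96
60 [ 41.7 -73.6] rz 1.047
65 [ 48.3 -77. ] rz 1.134
70 [ 55.  -79.9] rz 1.222
75 [ 62.1 -82.2] rz 1.309
```

Request:
shift_gripper:
  ticks:
    - {"aperture": 0,"tx": 0.3,"ty": -7.4,"drz": 0.087}
    - {"aperture": 0,"tx": 1.2,"ty": -14.7,"drz": 0.175}
    - {"aperture": 0,"tx": 2.7,"ty": -21.9,"drz": 0.262}
    - {"aperture": 0,"tx": 4.9,"ty": -29,"drz": 0.349}
    - {"aperture": 0,"tx": 7.7,"ty": -35.8,"drz": 0.436}
    - {"aperture": 0,"tx": 11,"ty": -42.4,"drz": 0.524}
    - {"aperture": 0,"tx": 14.9,"ty": -48.6,"drz": 0.611}
    - {"aperture": 0,"tx": 19.4,"ty": -54.5,"drz": 0.698}
    - {"aperture": 0,"tx": 19.4,"ty": -54.5,"drz": 0.698}

```text
clock: 7.45
tcp_pos: [465.2, -57.3, 63.4]
orientation: [-0.0, 0.994, -0.112, 0.001]
ft_force: [2.4, 1.6, 7.8]
opening: 0.152
gripper_force: 15.0
```

```bash
python3 - <<'E'
from h import *
s=status.read_state(); print(s['tcp_pos'],np.round(s['q'],2))
M=rot(s['orientation']); p=s['tcp_pos'];C=np.array([547,-77.7]); v=p[:2]-C; a0=-152.37+360; f=np.degrees(np.arctan2(v[1],v[0])); print(np.hypot(*v),f,a0-f)
f0=a0-f; yaw=np.arctan2(M[1,0],M[0,0])
for a in (45,50,55,60,65,70,73,75):
    t=np.radians(a0-a); w=84.57*np.array([np.cos(t),np.sin(t)])+C-p[:2]
    print(a,(M.T@[*w,0]).round(1)[:2],"rz",round(yaw-.474+np.radians(a),3))
E
```

```text
[465.15813457 -57.28901102  63.36928206] [-0.08  0.57  0.11  2.31 -0.24  0.26 -1.54]
84.34867757688588 165.99636171131823 41.633638288681766
45 [ 0. -5.] rz 0.088
50 [  0.9 -12.3] rz 0.175
55 [  2.5 -19.5] rz 0.262
60 [  4.6 -26.6] rz 0.349
65 [  7.4 -33.4] rz 0.437
70 [ 10.8 -40. ] rz 0.524
73 [ 13.  -43.8] rz 0.576
75 [ 14.7 -46.2] rz 0.611
```

Request:
shift_gripper:
  ticks:
    - {"aperture": 0,"ty": -5,"drz": 0.08}
    - {"aperture": 0,"tx": 1,"ty": -12,"drz": 0.17}
    - {"aperture": 0,"tx": 2.5,"ty": -19.5,"drz": 0.26}
    - {"aperture": 0,"tx": 4.6,"ty": -26.6,"drz": 0.35}
    - {"aperture": 0,"tx": 7.4,"ty": -33.4,"drz": 0.44}
    - {"aperture": 0,"tx": 10.8,"ty": -40,"drz": 0.52}
    - {"aperture": 0,"tx": 14,"ty": -45.5,"drz": 0.6}
    - {"aperture": 0,"tx": 14,"ty": -45.5,"drz": 0.6}
    - {"aperture": 0,"tx": 14,"ty": -45.5,"drz": 0.6}
    - {"aperture": 0,"tx": 14,"ty": -45.5,"drz": 0.6}

```text
clock: 8.45
tcp_pos: [489.3, -16.0, 63.4]
orientation: [-0.001, 0.917, -0.399, 0.001]
ft_force: [2.6, 4.0, 6.3]
opening: 0.144
gripper_force: 15.0
```

```bash
python3 - <<'E'
from h import *
s=status.read_state(); print(np.round(s['q'],2))
p=s['tcp_pos'];C=np.array([547,-77.7]); v=p[:2]-C; f=np.degrees(np.arctan2(v[1],v[0])); print(np.hypot(*v),f,207.63-f)
E
```

```text
[-0.27  0.6   0.27  2.27 -0.51  0.32 -1.95]
84.49472744897733 133.1020443198235 74.52795568017649
```

Peg2 has turned 74.5°. I'll release, rise and check.

Request:
shift_gripper:
  ticks:
    - {"aperture": 0.5}
    - {"aperture": 0.5}
    - {"aperture": 0.5}
    - {"aperture": 0.5}
    - {"aperture": 0.5,"tz": -30}
    - {"aperture": 0.5,"tz": -60}
    - {"aperture": 0.5,"tz": -95}
    - {"aperture": 0.5,"tz": -95}
    - {"aperture": 0.5,"tx": -100,"tz": -95}
    - {"aperture": 0.5,"tx": -100,"tz": -95}
    - {"aperture": 0.5,"tx": -100,"tz": -95}
    - {"aperture": 0.5,"tx": -100,"tz": -95}

```text
clock: 9.65
tcp_pos: [418.4, 56.8, 157.2]
orientation: [0.0, 0.917, -0.398, -0.0]
ft_force: [-0.4, 0.6, 0.3]
opening: 0.5
gripper_force: 0.0
```

```bash
python3 - <<'E'
from h import *
im=cam.capture("scene"); cv2.imwrite("pics/s2.png",cv2.resize(im[150:310,215:415],None,fx=4,fy=3.75,interpolation=cv2.INTER_CUBIC)[:,:,::-1])
for n in("top","scene"):
    im=cam.capture(n); b=(295,145,405,245) if n=="top" else (245,180,385,295)
    print(blobs(n,im,b,(6,190,120),(14,255,255),3)[0])
s=status.read_state();print(s['tcp_pos'])
# expected peg0 after 75 deg cw
v=np.array([74.6,38.8]);t=-np.radians(75);w=np.array([547,-77.7])+[np.cos(t)*v[0]-np.sin(t)*v[1],np.sin(t)*v[0]+np.cos(t)*v[1]]
print(w,proj("scene",(*w,94)),proj("top",(*w,94)))
E
```

```text
[[345, 190, 3, 2, 3, 346.0, 190.7], [336, 191, 16, 16, 45, 342.6, 200.3]]
[[320, 236, 2, 2, 3, 320.7, 236.3]]
[420.06162685  55.02807594 157.47072075]
[ 603.78582282 -139.71588769] [321.29375949 227.55340991] [360.40004132 183.6806007 ]
```

View pics/s2.png

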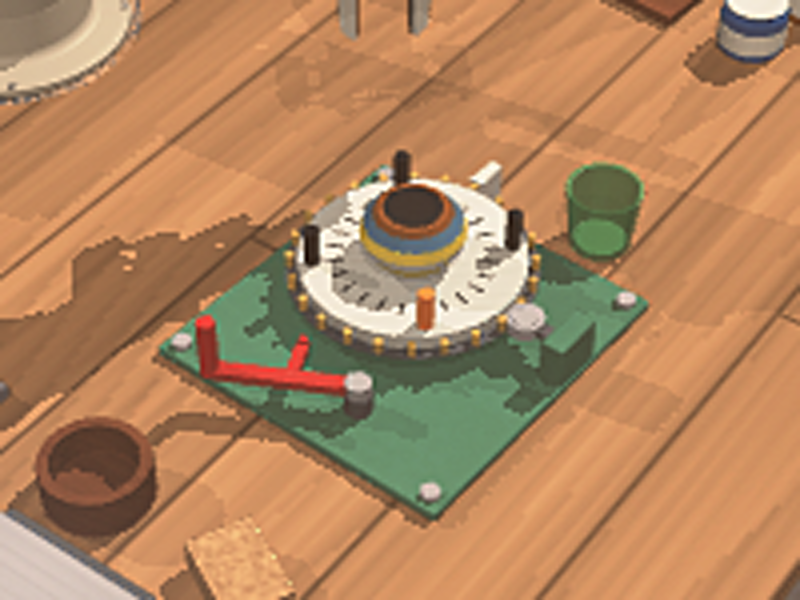

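The orange peg top is at crop (427,290), which is pixel (321.6,227.2). The prediction for five clicks was (321.3,227.6), so the dial rests in the fifth click. The lever is still open. Now back to the handle.

```bash
python3 -c "
from h import *
delta((440,-110,157),-0.4);delta((487.5,-273.7,157),0)"
```

```text
shift [134.6  97.5   0.6] rv [ 0.    -0.001 -0.424] q [-0.63  0.38  0.49  2.35 -0.38  0.48 -2.22] t 9.8
shift [287.  173.9   0.7] rv [ 0.    -0.001 -0.824] q [-0.63  0.38  0.49  2.35 -0.38  0.48 -2.22] t 9.8
```

Request:
shift_gripper:
  ticks:
    - {"aperture": 0.6,"tx": 40,"ty": 30,"drz": -0.12}
    - {"aperture": 0.6,"tx": 80,"ty": 60,"drz": -0.25}
    - {"aperture": 0.6,"tx": 110,"ty": 80,"drz": -0.35}
    - {"aperture": 0.6,"tx": 135,"ty": 97,"drz": -0.43}
    - {"aperture": 0.6,"tx": 175,"ty": 117,"drz": -0.54}
    - {"aperture": 0.6,"tx": 215,"ty": 137,"drz": -0.65}
    - {"aperture": 0.6,"tx": 255,"ty": 157,"drz": -0.75}
    - {"aperture": 0.6,"tx": 287,"ty": 174,"drz": -0.824}
    - {"aperture": 0.6,"tx": 287,"ty": 174,"drz": -0.824}
    - {"aperture": 0.6,"tx": 287,"ty": 174,"drz": -0.824}
    - {"aperture": 0.6,"tx": 287,"ty": 174,"drz": -0.824}
    - {"aperture": 0.6,"tx": 287,"ty": 174,"drz": -0.824}

```text
clock: 11.0
tcp_pos: [486.8, -271.7, 157.5]
orientation: [-0.0, 1.0, 0.001, -0.0]
ft_force: [-0.8, 0.2, -0.5]
opening: 0.598
gripper_force: 0.0
```

```bash
python3 -c "
from h import *
delta((487.5,-273.7,65),0)"
```

```text
shift [ 0.7  2.1 92.5] rv [-0.001  0.001  0.002] q [ 0.27  0.49  0.19  2.05 -0.15  0.62 -1.  ] t 11.0
```

Request:
shift_gripper:
  ticks:
    - {"aperture": 0.6,"ty": 1,"tz": 30}
    - {"aperture": 0.6,"ty": 1,"tz": 60}
    - {"aperture": 0.6,"ty": 1,"tz": 92}
    - {"aperture": 0.6,"ty": 1,"tz": 92}
    - {"aperture": 0,"ty": 1,"tz": 92}
    - {"aperture": 0,"ty": 1,"tz": 92}
    - {"aperture": 0,"ty": 1,"tz": 92}
    - {"aperture": 0,"ty": 1,"tz": 92}
    - {"aperture": 0,"ty": 1,"tz": 92}
    - {"aperture": 0,"ty": 1,"tz": 92}
    - {"aperture": 0,"ty": 1,"tz": 92}
    - {"aperture": 0,"ty": 1,"tz": 92}
  squeeze: 6

```text
clock: 12.2
tcp_pos: [487.2, -273.9, 66.0]
orientation: [0.0, 1.0, 0.001, 0.0]
ft_force: [-1.8, 0.5, 5.8]
opening: 0.169
gripper_force: 6.0
```

```bash
python3 -c "
from h import *
delta((476.3,-225,65),0)"
```

```text
shift [-10.8 -48.9   1. ] rv [ 0.    -0.001  0.002] q [ 0.32  0.63  0.13  2.11 -0.2   0.42 -0.96] t 12.2
```

Request:
shift_gripper:
  ticks:
    - {"aperture": 0,"tx": -3,"ty": -8}
    - {"aperture": 0,"tx": -5,"ty": -16}
    - {"aperture": 0,"tx": -8,"ty": -24}
    - {"aperture": 0,"tx": -9,"ty": -32}
    - {"aperture": 0,"tx": -10,"ty": -40}
    - {"aperture": 0,"tx": -11,"ty": -45}
    - {"aperture": 0,"tx": -11,"ty": -49}
    - {"aperture": 0,"tx": -11,"ty": -49}
    - {"aperture": 0,"tx": -11,"ty": -49}

```text
clock: 13.1
tcp_pos: [475.9, -224.9, 65.5]
orientation: [0.0, 1.0, 0.001, -0.0]
ft_force: [-2.2, -2.3, 1.6]
opening: 0.168
gripper_force: 6.0
```

Request:
shift_gripper:
  ticks:
    - {"aperture": 0.6}
    - {"aperture": 0.6}
    - {"aperture": 0.6}
    - {"aperture": 0.6}
    - {"aperture": 0.6,"tz": -40}
    - {"aperture": 0.6,"tz": -80}
    - {"aperture": 0.6,"tz": -100}
    - {"aperture": 0.6,"tx": -70,"ty": 70,"tz": -100}
    - {"aperture": 0.6,"tx": -70,"ty": 100,"tz": -100}
    - {"aperture": 0.6,"tx": -70,"ty": 100,"tz": -100}
    - {"aperture": 0.6,"tx": -70,"ty": 100,"tz": -100}
    - {"aperture": 0.6,"tx": -70,"ty": 100,"tz": -100}

```text
clock: 14.3
tcp_pos: [406.0, -324.9, 165.6]
orientation: [-0.0, 1.0, 0.0, 0.0]
ft_force: [0.6, 0.5, 0.1]
opening: 0.599
gripper_force: 0.0
```

```bash
python3 - <<'E'
from h import *
im=cam.capture("scene"); cv2.imwrite("pics/s3.png",cv2.resize(im[180:295,245:385],None,fx=5,fy=5,interpolation=cv2.INTER_CUBIC)[:,:,::-1])
b=(245,180,385,295); print(blobs("scene",im,b,(0,170,70),(5,255,255))[0])
im=cam.capture("top"); print(blobs("top",im,(295,145,405,245),(0,170,70),(5,255,255))[0])
E
```

```text
[[271, 223, 31, 31, 225, 284.6, 239.8]]
[[370, 191, 16, 30, 141, 380.0, 205.8]]
```

View pics/s3.png

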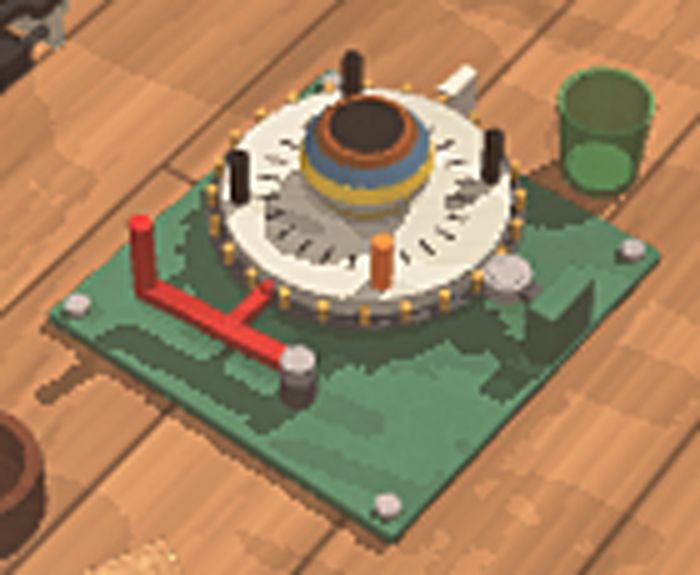

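The lever's red blob is the same as at the start (scene 284.6, 239.8), so it is home. The orange peg top is at crop (382,239), five clicks on, and nothing else has moved.

```bash
python3 -c "
from workcell import r, cam, status, ticket
print(ticket.hand_in())"
```

```text
the job is handed in; nothing more can be done
None
```

The job is handed in: by the final camera check the dial rests five clicks clockwise, the red lever is back fully home, and the bowl and the bystanders in view were left untouched; no verdict was returned.

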